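Shift the pump gearbox through its gate to the green slot

TASK

Put the red pump gearbox into the gear marked by the green dot: push the lever with the orange ball knob along its gate, without putting it into any of the slots of the other three coloured dots, until it is fully home in the green dot's corner. Push the knob only from outside with the fingers, never with it between them, and leave the cup, the radio and the spanner where they are.

Things in the scene. Friction and masses are not known exactly. Their poses are not given: they have to be found in the camera images.
- gearbox: Red cast pump gearbox fixed to the table, 230 x 200 mm, with a steel gate plate 150 x 150 mm on top, plate's upper face 115 mm above the table. Origin on the table under the centre of the gate; its x axis points away from the robot at zero yaw, y to the left, z up. Yaw within 0.4 rad.
- gate (a point): Centre of the gate, on the plate's upper face. The gate is three slots 16 mm wide along gearbox x, at y = -30, 0, +30 mm, joined by one cross channel 16 mm wide along gearbox y at x = 0. The noses of plate between slots are round and guide the lever in. The four corner slots have coloured dots; the lever starts anywhere in the middle column.
- knob (a point): Centre of the orange ball knob, 50 mm diameter, on a 10 mm rod, 150 mm from a pivot 35 mm above the table under the gate's centre: 185 mm high when upright, 164 mm in a corner. In gearbox x, y (mm): (0, 0) upright, (+-56, 0) at the ends of the middle column, (0, +-56) at the ends of the cross channel, about (+-56, +-52) home in a corner.
- lever_fore (a joint): Lean of the lever along gearbox x, rad: 0 in the cross channel, +0.38 at the far slot ends (gearbox +x), -0.38 at the near ends. The lever stays where it is left (friction): pushing the knob takes about 3 N, and it stops hard at the slot ends.
- lever_side (a joint): Sideways lean of the lever, rad: 0 in the middle column, +0.38 in the left column (gearbox +y), -0.38 in the right column (gearbox -y). Same friction, hard stops.
- dot_green: Green disc, 20 mm diameter, 3 mm thick, on the gate plate beside the end of one corner slot; origin under its centre, 115 mm above the table. The four dots stand at gearbox x = +-54, y = +-50 mm; which colour is at which corner varies. With the lever home in a corner the knob stands right above that corner's dot.
- dot_yellow: Yellow disc like the green one, marking another corner slot.
- dot_blue: Blue disc like the green one, marking another corner slot.
- dot_red: Red disc like the green one, marking another corner slot.
- cup: Brown coffee cup, 72 mm diameter, 95 mm high, standing on the table to the left of the gearbox; origin under its centre. Bystander.
- radio: Black hand radio, 36 x 58 x 125 mm with a stub aerial up to 180 mm, standing upright on the table to the right of the gearbox; origin under its centre. Bystander.
- spanner: Steel spanner lying flat on the table beyond the gearbox; its x axis runs along it. Bystander.

How it is judged:
By the outcome, as a careful person would: the job done as asked, in the order asked, and still so for the second after the job is handed in, with the robot touching nothing.
It also fails if it takes over 54 s, if anything falls off the work surface, if the arm or the gripper's body presses on something with over 40 N, if the wrist force passes 120 N, or if a joint passes its speed limit or range.

ROBOT

A 6-joint arm with a two-finger parallel gripper is mounted at the origin on the work surface. World frame = base frame: x ahead of the robot, y to its left, z up, the work surface at z = 0. Lengths are in m, angles in rad, forces in N, time in s.
With the tool pointing down it reaches from about 0.4 to 0.825 m from the base axis. Payload 7 kg.
Tool frame: the origin (TCP) lies at the very end of the fingers, on their centre line; the grasp point (between the pads) lies 19 mm behind it; x points along the fingers, z is the direction in which the jaws open and shut, and the axes are right-handed (so a half turn about x gives the same grasp; the last joint's range is limited). The gripper opens to 88 mm and grips with 3 to 60 N. Pads are 19 mm wide; open, the fingers measure 130 mm over their backs; the gripper's body (78 mm by 193 mm) begins 47 mm behind the grasp point.
Start: joints at [-1.058, 0.359, 0.012, 0, -1.224, -0.288], TCP at [0.15, -0.658, 0.227] pointing down, gripper open.
Joint ranges: [-3.07, 3.07], [-1.43, 2.12], [-1.02, 1.25], [-3.03, 1.67], [-3.05, -0], [-3.03, 3.03]. Speed limits (rad/s): [2.39, 2.39, 3.01, 3.14, 3.14, 3.14].

INTERFACE

Orientations are given as [roll, pitch, yaw] about the fixed x, y, z axes, in that order (R = Rz(yaw) Ry(pitch) Rx(roll)).
In Python, from bench import r gives the robot as it stands.
- The arm moves only by the tool jog_arm, never from a script. Its argument "deltas" is a list of rows, each an object of numbers: "hand": the gripper command: -1 is shut, 1 is fully open, values between are in proportion; "tx", "ty", "tz": the shift along the tool's x, y, z in mm; "spin": the turn about the tool's x in degrees. In form: [{"hand": .., "tx": .., "ty": .., "tz": .., "spin": ..}, ...]. A call has 1 to 8 rows; each row is the pose to reach, as a shift and turn from the pose commanded when the call began, along the tool's axes at that moment; what a row does not reach only later rows make up. A row lasts 1/8 s, in which the tool goes at most 62.5 mm and 10.7 degrees, less where a joint would pass 70% of its speed; a pose out of reach is approached as far as the arm can. A call with a gripper value outside its range is refused whole. The fingers move at their own pace and stop on an object; "newtons" is the grip in N (left out, the last holds). Time passes only in rows, so rows that repeat a pose let the fingers close. It gives the time, the measured TCP pose, the force and the opening at its end, in the units of the state.
- r.state(): the state, without advancing time (a new reading comes with each control period).
- r.camera(name): name is "scene" or "side" or "wrist"; returns a dict with "frame" (480x640x3 uint8, red, green, blue), "depth" (480x640 float32, m along the optical axis (not along the pixel's ray), 0 where there is no reading), "fx", "fy", "cx", "cy" (pixels), "extrinsics" (4x4, takes a point from camera to world coordinates); the wrist camera has in their place "hand_eye" (4x4, takes a point from camera to tool coordinates, whose origin is the TCP and whose axes are the tool frame's). Camera axes: x right, y up, looking along -z (the intrinsics and any distortion apply to the point x, -y, -z); pixel columns grow to the right and rows downward; lengths in m; the calibration is good to about 2 mm. A picture is of the moment at which its call begins: read the wrist's pose just before it.
- r.sign_off(): hands the job in, once; it reports no verdict.
The state is a dict: "clock": time; "joint_positions": joint angles; "joint_velocities": joint speeds; "tau": joint torques, N m; "eef_pos": TCP position; "ee_rot": TCP orientation; "contact_force": force on the tool from outside, world axes, zero at the start; "moment": the same for the moment, N m; "grip_width": finger opening in m.
Only numpy, scipy, OpenCV 4.12 (cv2) and the standard library are available. Lean on these libraries where they do the work, as an engineer would, in place of code of your own. Each camera call takes 0.05 s, during which the arm holds its last target. There are 200 camera calls.

## Working session

There is one attempt and no reset: what is moved stays moved. The work goes in short steps, Python scripts to look and compute and a tool call to move; the robot and the scene stay as the last step left them, time stands still between calls to the robot, and variables do not carry over. Pictures are saved under pics/ and viewed, about 8 in all and at most 12, crops included, and the job is handed in when it is done.

Besides the shell and the picture viewer there is one more tool, called after "Call:" in YAML: its name, and indented under it one key for each argument. jog_arm: Moves the arm, as the interface text tells. Its arguments: {"type":"object","properties":{"deltas":{"type":"array","items":{"type":"object","properties":{"hand":{"type":"number"},"tx":{"type":"number"},"ty":{"type":"number"},"tz":{"type":"number"},"spin":{"type":"number"}}}},"newtons":{"type":"number"}},"required":["deltas"]}

```bash
mkdir -p pics; cat > h.py <<'E'
import numpy as np, cv2
from bench import r
from scipy.spatial.transform import Rotation as R
def cam(n,save=None):
    s=r.state(); c=r.camera(n)
    T=np.eye(4); T[:3,:3]=R.from_euler('xyz',s['ee_rot']).as_matrix(); T[:3,3]=s['eef_pos']
    c['X']=c['extrinsics'] if 'extrinsics' in c else T@c['hand_eye']
    if save: cv2.imwrite('pics/'+save,c['frame'][:,:,::-1])
    return c
def px(c,u,v,d=None,z=None):
    ray=np.array([(u-c['cx'])/c['fx'],-(v-c['cy'])/c['fy'],-1.])
    X=np.array(c['X'])
    if z is not None:
        w=X[:3,:3]@ray; return X[:3,3]+w*(z-X[2,3])/w[2]
    if d is None: d=np.median(c['depth'][int(v)-1:int(v)+2,int(u)-1:int(u)+2])
    return X[:3,:3]@(ray*d)+X[:3,3]
E
python3 - <<'E'
from h import *
a=cam('scene','s0.png');b=cam('side','d0.png')
for c in(a,b): print({k:v for k,v in c.items() if k not in('frame','depth')})
print(r.state())
E
```

```text
{'fx': 481.30122923358323, 'fy': 481.30122923358323, 'cx': 317.68648673563575, 'cy': 245.0569292480423, 'extrinsics': array([[ 0.18863973, -0.56942815,  0.80010414,  1.31906214],
       [ 0.98193679,  0.09719794, -0.16233517, -0.10583327],
       [ 0.01466974,  0.81627455,  0.57747784,  0.65456148],
       [ 0.        ,  0.        ,  0.        ,  1.        ]]), 'X': array([[ 0.18863973, -0.56942815,  0.80010414,  1.31906214],
       [ 0.98193679,  0.09719794, -0.16233517, -0.10583327],
       [ 0.01466974,  0.81627455,  0.57747784,  0.65456148],
       [ 0.        ,  0.        ,  0.        ,  1.        ]])}
{'fx': 468.5109586769103, 'fy': 468.5109586769103, 'cx': 317.7064741565435, 'cy': 235.8587493060743, 'extrinsics': array([[-0.85233782,  0.40807428, -0.32710186,  0.3166212 ],
       [-0.52287168, -0.6515056 ,  0.54967777,  0.54374436],
       [ 0.01120067,  0.63954345,  0.76867335,  0.82744697],
       [ 0.        ,  0.        ,  0.        ,  1.        ]]), 'X': array([[-0.85233782,  0.40807428, -0.32710186,  0.3166212 ],
       [-0.52287168, -0.6515056 ,  0.54967777,  0.54374436],
       [ 0.01120067,  0.63954345,  0.76867335,  0.82744697],
       [ 0.        ,  0.        ,  0.        ,  1.        ]])}
{'clock': 0.1, 'joint_positions': array([-1.05791286e+00,  3.59355626e-01,  1.11628448e-02, -3.16322342e-04,
       -1.22411533e+00, -2.88091492e-01]), 'joint_velocities': array([ 8.25268924e-04, -1.57663867e-03, -1.34835485e-05,  1.63769906e-03,
        9.39289299e-04,  2.34237952e-04]), 'tau': array([ 7.39514253e-04, -5.84163952e+01,  2.93754905e+01,  7.01554924e+00,
        1.02600738e-02, -7.24478900e-05]), 'eef_pos': array([ 0.15033259, -0.65759677,  0.22569426]), 'ee_rot': array([0.09389097, 1.56925556, 1.88937157]), 'contact_force': array([-0.3167167 ,  0.10556266, -0.22948934]), 'moment': array([ 0.00639771,  0.05082887, -0.01459679]), 'grip_width': 0.08729511495826472}
```

View pics/s0.png

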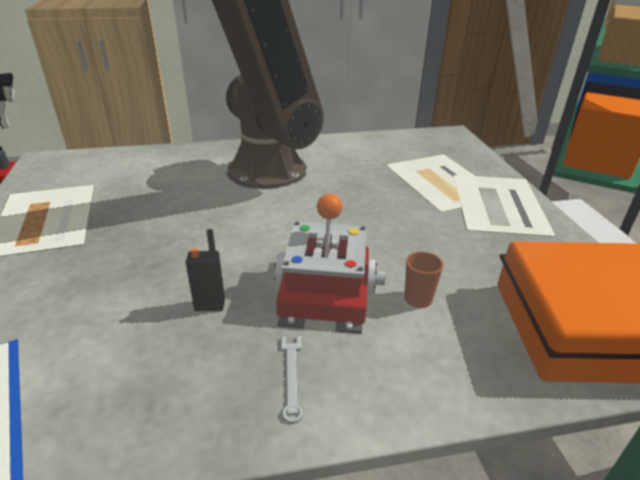

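View pics/d0.png

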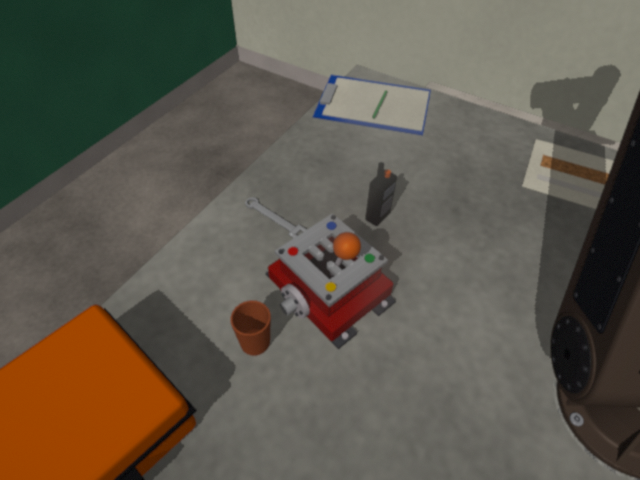

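Both views show the green dot at the gearbox's near right corner: scene (305,228), side (370,258). Yellow is near left, blue far right and red far left. The knob is at scene (329,206), side (347,246).

```bash
cat > m.py <<'E'
from h import *
def blob(c,lo,hi,near,rad=14):
    h=cv2.cvtColor(c['frame'],cv2.COLOR_RGB2HSV); m=cv2.inRange(h,np.array(lo),np.array(hi))
    mm=np.zeros_like(m); cv2.circle(mm,near,rad,255,-1); ys,xs=np.nonzero(m&mm); return xs.mean(),ys.mean(),len(xs)
def tri(a,ua,b,ub):
    A=[];B=[]
    for c,u in((a,ua),(b,ub)):
        X=np.array(c['X']); d=X[:3,:3]@np.array([(u[0]-c['cx'])/c['fx'],-(u[1]-c['cy'])/c['fy'],-1]); d/=np.linalg.norm(d)
        P=np.eye(3)-np.outer(d,d); A.append(P);B.append(P@X[:3,3])
    return np.linalg.lstsq(np.vstack(A),np.hstack(B),rcond=None)[0]
E
python3 - <<'E'
from m import *
a=cam('scene');b=cam('side')
cols=dict(green=((45,90,60),(85,255,255),(305,228),(370,258),(-54,-50)),yellow=((20,130,100),(35,255,255),(354,232),(331,287),(-54,50)),blue=((105,120,60),(130,255,255),(297,260),(332,226),(54,-50)),red=((0,170,100),(6,255,255),(351,264),(293,251),(54,50)))
W=[];G=[]
for k,(lo,hi,p,q,g) in cols.items():
    ua=blob(a,lo,hi,p,10);ub=blob(b,lo,hi,q,10)
    A=px(a,*ua[:2],z=.118);B=px(b,*ub[:2],z=.118); print(k,ua,ub,A.round(4),B.round(4)); W.append((A+B)[:2]/2);G.append(np.array(g)/1000)
W=np.array(W);G=np.array(G);c=W.mean(0); w=((W-c)*[1,1]); 
z=((w[:,0]+1j*w[:,1])*np.conj(G[:,0]+1j*G[:,1])).sum(); yaw=np.angle(z); print('centre',c,'yaw',yaw,'scale',abs(z)/(G**2).sum())
ka=blob(a,(5,170,100),(14,255,255),(329,206),18);kb=blob(b,(5,170,100),(14,255,255),(347,246),18)
k=tri(a,ka,b,kb);Rm=np.array([[np.cos(yaw),np.sin(yaw)],[-np.sin(yaw),np.cos(yaw)]]);print(ka,kb,k,'knob in gearbox',Rm@(k[:2]-c))
for n,cc,u in(('radio top',a,(205,256)),('aerial',a,(211,235)),('cup',a,(423,262)),('span',a,(291,343))): print(n,px(cc,*u))
E
```

```text
green (np.float64(304.38709677419354), np.float64(227.29032258064515), 31) (np.float64(369.08196721311475), np.float64(257.655737704918), 61) [0.5096 0.0301 0.118 ] [0.5076 0.0305 0.118 ]
yellow (np.float64(353.5), np.float64(231.0), 34) (np.float64(330.2564102564103), np.float64(286.5), 78) [0.5396 0.1255 0.118 ] [0.537  0.1259 0.118 ]
blue (np.float64(296.5263157894737), np.float64(259.05263157894734), 38) (np.float64(330.8918918918919), np.float64(225.35135135135135), 37) [ 0.6131 -0.0021  0.118 ] [ 0.6104 -0.001   0.118 ]
red (np.float64(350.37931034482756), np.float64(263.44827586206895), 29) (np.float64(292.5882352941176), np.float64(250.86274509803923), 51) [0.6431 0.0931 0.118 ] [0.6398 0.0939 0.118 ]
centre [0.57503612 0.06198899] yaw -0.3015918626596761 scale 0.9989118981834755
(np.float64(333.0571428571429), np.float64(199.8761904761905), 105) (np.float64(346.543893129771), np.float64(245.85687022900763), 524) [0.53330511 0.0817798  0.19097244] knob in gearbox [-0.04572616  0.00650174]
radio top [ 0.58416821 -0.16751423  0.12462563]
aerial [ 0.58997125 -0.15134079  0.17322987]
cup [0.60468912 0.25558839 0.07148183]
span [ 0.70694264 -0.02819498 -0.00136252]
```

```bash
cat >> m.py <<'E'
C=np.array([.575,.062]);YAW=-.3016
def togb(w): c,s=np.cos(YAW),np.sin(YAW); return np.array([[c,s],[-s,c]])@(np.array(w)[:2]-C)*1000
def knob(name='side',near=(347,246),rad=22,c=None):
    c=c or cam(name); u=blob(c,(5,170,60),(14,255,255),near,rad); z=.18
    for _ in range(5):
        w=px(c,*u[:2],z=z); g=togb(w); z=.035+np.sqrt(max(.15**2-(g**2).sum()/1e6,.01))
    return g.round(1),round(z,4),u[2]
def tool():
    s=r.state(); M=R.from_euler('xyz',s['ee_rot']).as_matrix(); return s,M
def jog(gx,gy,z):
    s,M=tool(); c,sn=np.cos(YAW),np.sin(YAW)
    w=np.r_[C+np.array([[c,-sn],[sn,c]])@np.array([gx,gy])/1000,z]
    print('gb now',togb(s['eef_pos']).round(1),'z',s['eef_pos'][2].round(4),'jog mm',(M.T@(w-s['eef_pos'])*1000).round(1))
def st():
    s,M=tool(); a=lambda v:np.degrees(np.arctan2(v[1],v[0])-YAW)
    print('t',s['clock'],'F',s['contact_force'].round(1),'ytool vs gbx deg',a(M[:,1]).round(2),'ztool',a(M[:,2]).round(2),'q6',s['joint_positions'][5].round(2),'w',s['grip_width'].round(4))
E
python3 - <<'E'
from m import *
print(knob(),knob('scene',(329,206),16)); st(); jog(-110,-3,.31)
E
```

```text
(array([-40. ,  -0.7]), np.float64(0.1796), 532) (array([-141.9,    0.5]), np.float64(0.135), 105)Traceback (most recent call last):
  File "<stdin>", line 2, in <module>
  File "m.py", line 26, in st
    print('t',s['clock'],'F',s['contact_force'].round(1),'ytool vs gbx deg',a(M[:,1]).round(2),'ztool',a(M[:,2]).round(2),'q6',s['joint_positions'][5].round(2),'w',s['grip_width'].round(4))
                                                                                                                                                                    ^^^^^^^^^^^^^^^^^^^^^
AttributeError: 'float' object has no attribute 'round'
```

```bash
sed -i "s/s\['grip_width'\].round(4)/s['grip_width']/" m.py
python3 - <<'E'
from m import *
st(); jog(-110,-3,.31)
E
```

```text
t 0.3 F [-0.6  0.4 -0.3] ytool vs gbx deg -149.84 ztool 120.16 q6 -0.29 w 0.08770454709913215
gb now [-191.6 -813.5] z 0.2262 jog mm [ -83.4 -477.7  659.8]
```

Call:
jog_arm:
  deltas:
    - {"hand": -1,"tx": -50,"ty": 0,"tz": 0,"spin": 0}
    - {"hand": -1,"tx": -85,"ty": -30,"tz": 30,"spin": 0}
    - {"hand": -1,"tx": -85,"ty": -75,"tz": 70,"spin": 10}
    - {"hand": -1,"tx": -85,"ty": -120,"tz": 110,"spin": 20}
    - {"hand": -1,"tx": -85,"ty": -165,"tz": 150,"spin": 30}
    - {"hand": -1,"tx": -85,"ty": -205,"tz": 195,"spin": 30.2}
    - {"hand": -1,"tx": -85,"ty": -245,"tz": 240,"spin": 30.2}
    - {"hand": -1,"tx": -85,"ty": -285,"tz": 285,"spin": 30.2}
  newtons: 30

```text
clock: 1.3
eef_pos: [0.3653, -0.3148, 0.3118]
ee_rot: [-1.496, 1.57, -0.228]
contact_force: [0.6, 0.1, 0.3]
grip_width: 0.0132
```

```bash
python3 - <<'E'
from m import *
st(); jog(-110,-3,.31)
E
```

```text
t 1.3 F [0.6 0.1 0.3] ytool vs gbx deg 179.96 ztool 89.96 q6 -1.57 w 0.013241635658490757
gb now [ -88.3 -422.1] z 0.3118 jog mm [  1.8  22.  419.1]
```

Call:
jog_arm:
  deltas:
    - {"hand": -1,"ty": 0,"tz": 60}
    - {"hand": -1,"ty": 0,"tz": 120}
    - {"hand": -1,"ty": 5,"tz": 180}
    - {"hand": -1,"ty": 10,"tz": 240}
    - {"hand": -1,"ty": 15,"tz": 300}
    - {"hand": -1,"ty": 20,"tz": 360}
    - {"hand": -1,"ty": 22,"tz": 415}
    - {"hand": -1,"ty": 22,"tz": 419}

```text
$.deltas[0]: bad value
```

```bash
python3 - <<'E'
from m import *
st(); jog(-110,0,.155); print(knob()); cam('wrist','w1.png')
E
```

```text
t 1.3 F [0.6 0.1 0.3] ytool vs gbx deg 179.96 ztool 89.96 q6 -1.57 w 0.013241635658490757
gb now [ -88.3 -422.1] z 0.3118 jog mm [156.8  22.1 422.1]
(array([-40. ,  -0.8]), np.float64(0.1796), 529)
```

View pics/w1.png

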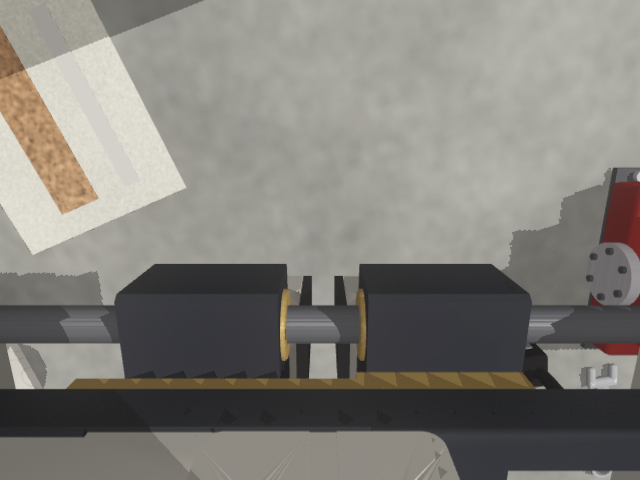

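The move was refused because every row needs all its fields. The wrist picture only shows the gripper in the foreground, with the edge of the gearbox at (620,260). I'll resend with all fields filled in.

Call:
jog_arm:
  deltas:
    - {"hand": -1,"tx": 0,"ty": 0,"tz": 60,"spin": 0}
    - {"hand": -1,"tx": 0,"ty": 0,"tz": 120,"spin": 0}
    - {"hand": -1,"tx": 0,"ty": 5,"tz": 180,"spin": 0}
    - {"hand": -1,"tx": 0,"ty": 10,"tz": 240,"spin": 0}
    - {"hand": -1,"tx": 0,"ty": 15,"tz": 300,"spin": 0}
    - {"hand": -1,"tx": 0,"ty": 20,"tz": 360,"spin": 0}
    - {"hand": -1,"tx": 0,"ty": 22,"tz": 415,"spin": 0}
    - {"hand": -1,"tx": 0,"ty": 22,"tz": 420,"spin": 0}

```text
clock: 2.4
eef_pos: [0.4694, 0.0935, 0.3111]
ee_rot: [2.239, 1.57, -2.772]
contact_force: [0.7, 1.0, -0.5]
grip_width: 0.0003
```

```bash
python3 - <<'E'
from m import *
st(); jog(-110,0,.155); print(knob()); c=cam('side'); cv2.imwrite('pics/d1.png',cv2.resize(c['frame'][120:360,200:520,::-1],None,fx=2,fy=2))
E
```

```text
t 2.4 F [ 0.7  1.  -0.5] ytool vs gbx deg 180.14 ztool 90.14 q6 -2.48 w 0.00028027569993669787
gb now [-110.2   -1.3] z 0.3111 jog mm [156.1  -0.3   1.4]
(array([-39.9,  -0.8]), np.float64(0.1796), 526)
```

View pics/d1.png

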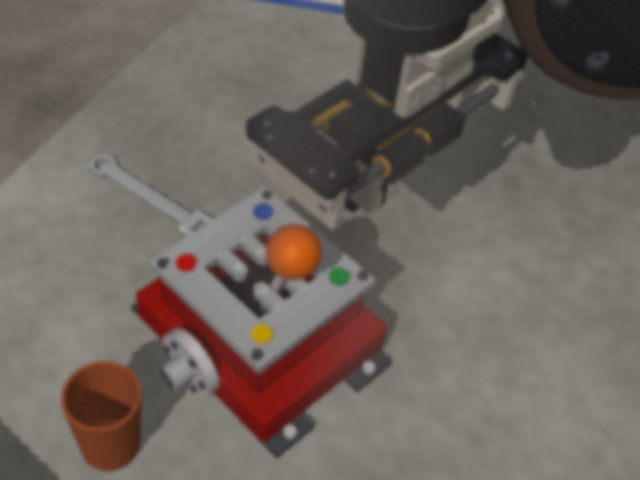

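The crop shows the shut fingers hanging high over the near side, with the knob at (294,252) in the near half of the middle column. I'll lower the fingers, then push the knob away from the robot to the cross channel.

Call:
jog_arm:
  deltas:
    - {"hand": -1,"tx": 50,"ty": 0,"tz": 1,"spin": 0}
    - {"hand": -1,"tx": 100,"ty": 0,"tz": 1,"spin": 0}
    - {"hand": -1,"tx": 145,"ty": 0,"tz": 1,"spin": 0}
    - {"hand": -1,"tx": 156,"ty": 0,"tz": 1,"spin": 0}
    - {"hand": -1,"tx": 156,"ty": -20,"tz": 1,"spin": 0}
    - {"hand": -1,"tx": 156,"ty": -35,"tz": 1,"spin": 0}
    - {"hand": -1,"tx": 156,"ty": -45,"tz": 1,"spin": 0}
    - {"hand": -1,"tx": 156,"ty": -52,"tz": 1,"spin": 0}

```text
clock: 3.5
eef_pos: [0.5196, 0.0763, 0.1563]
ee_rot: [-0.442, 1.57, 0.826]
contact_force: [-4.2, 3.3, 4.6]
grip_width: 0.0003
```

```bash
python3 - <<'E'
from m import *
st(); jog(-34.5,0,.155); print(knob(near=(340,246),rad=28))
E
```

```text
t 3.5 F [-4.2  3.3  4.6] ytool vs gbx deg 179.93 ztool 89.93 q6 -2.39 w 0.00032900823962531595
gb now [-57.2  -2.8] z 0.1563 jog mm [  1.3 -22.7   2.8]
(array([nan, nan]), np.float64(nan), 0)m.py:4: RuntimeWarning: Mean of empty slice.
  mm=np.zeros_like(m); cv2.circle(mm,near,rad,255,-1); ys,xs=np.nonzero(m&mm); return xs.mean(),ys.mean(),len(xs)
  ret = ret.dtype.type(ret / rcount)
```

Call:
jog_arm:
  deltas:
    - {"hand": -1,"tx": 1,"ty": -10,"tz": 2,"spin": 0}
    - {"hand": -1,"tx": 1,"ty": -18,"tz": 2,"spin": 0}
    - {"hand": -1,"tx": 1,"ty": -22,"tz": 2,"spin": 0}
    - {"hand": -1,"tx": 1,"ty": -23,"tz": 2,"spin": 0}
    - {"hand": -1,"tx": 1,"ty": -23,"tz": 2,"spin": 0}

```text
clock: 4.18
eef_pos: [0.5412, 0.0714, 0.1545]
ee_rot: [0.52, 1.571, 1.788]
contact_force: [-2.7, 1.5, 2.9]
grip_width: 0.0006
```

```bash
python3 - <<'E'
from m import *
st(); jog(-34.5,0,.155); c=cam('scene'); cv2.imwrite('pics/s2.png',cv2.resize(c['frame'][150:350,200:460,::-1],None,fx=3,fy=3))
E
```

```text
t 4.175 F [-2.7  1.5  2.9] ytool vs gbx deg 179.96 ztool 89.96 q6 -2.36 w 0.0005956494599086088
gb now [-35.1  -1.1] z 0.1545 jog mm [-0.5 -0.6  1.1]
```

View pics/s2.png

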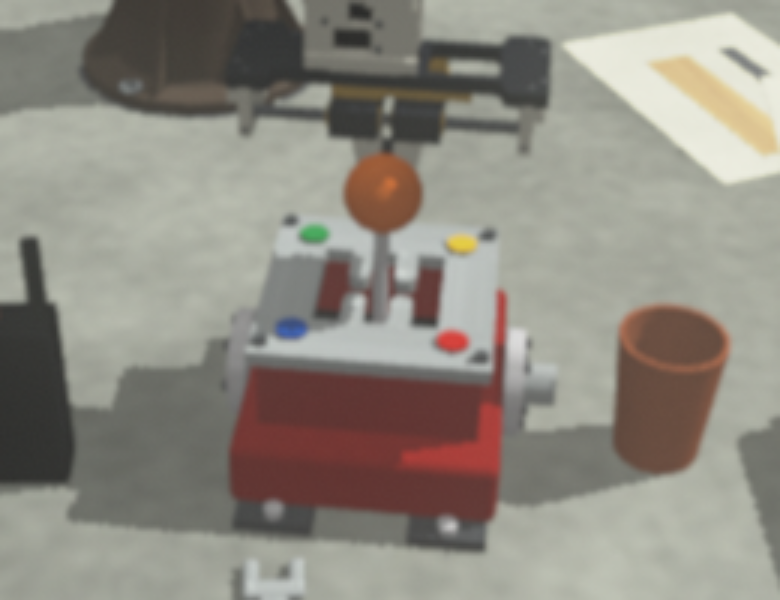

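The knob's centre is at crop (383,192), which is scene pixel (327.7,214), and the fingers are just behind it.

```bash
python3 - <<'E'
from m import *
c=cam('scene'); print(togb(px(c,327.5,213.9,z=.185)), togb(px(c,327.5,213.9)),blob(c,(3,120,40),(16,255,255),(328,214),14))
d=c['depth'][196:232,312:344]; print(d[::5,::4].round(3))
E
```

```text
[-2.2617784   0.45645843] [19.66315343  2.19035156] (np.float64(327.29550321199144), np.float64(213.52676659528908), 467)
[[1.321 0.87  0.867 0.868 0.917 0.864 0.869 0.867]
 [1.301 1.299 0.908 0.905 0.907 0.902 0.903 1.306]
 [1.277 1.282 0.878 0.878 0.876 0.876 0.885 1.286]
 [1.257 0.884 0.872 0.869 0.871 0.873 0.874 0.891]
 [1.24  0.88  0.876 0.874 0.873 0.87  0.877 0.888]
 [1.217 0.891 0.876 0.872 0.873 0.877 0.878 1.22 ]
 [0.994 0.993 0.988 0.881 0.884 0.885 0.991 0.995]
 [0.974 0.973 0.975 0.916 0.91  0.979 0.978 0.979]]
```

Call:
jog_arm:
  deltas:
    - {"hand": -1,"tx": 0,"ty": -2,"tz": 0,"spin": 0}
    - {"hand": -1,"tx": 0,"ty": -2,"tz": 0,"spin": 0}
    - {"hand": -1,"tx": 0,"ty": 20,"tz": 0,"spin": 0}
    - {"hand": -1,"tx": 0,"ty": 40,"tz": 10,"spin": 0}
    - {"hand": -1,"tx": 0,"ty": 40,"tz": 50,"spin": 0}
    - {"hand": -1,"tx": 0,"ty": 30,"tz": 72,"spin": 0}
    - {"hand": -1,"tx": 0,"ty": -10,"tz": 72,"spin": 0}
    - {"hand": -1,"tx": 0,"ty": -35,"tz": 72,"spin": 0}

```text
clock: 5.28
eef_pos: [0.5979, 0.1298, 0.1544]
ee_rot: [-1.465, 1.57, -0.195]
contact_force: [0.4, 0.1, -0.2]
grip_width: 0.0005
```

```bash
python3 - <<'E'
from m import *
st(); jog(0,46,.155)
c=cam('scene'); u=blob(c,(3,120,40),(16,255,255),(330,214),18); print(u,togb(px(c,*u[:2],z=.185)))
c=cam('side');u=blob(c,(5,170,60),(14,255,255),(330,240),35); print(u,togb(px(c,*u[:2],z=.185)))
E
```

```text
t 5.275 F [ 0.4  0.1 -0.2] ytool vs gbx deg 180.01 ztool 90.01 q6 -2.41 w 0.0004886301940373776
gb now [ 1.7 71.5] z 0.1544 jog mm [ -0.6   1.7 -25.5]
(np.float64(327.5374449339207), np.float64(214.36563876651982), 454) [-0.62902079  0.68218598]
(np.float64(340.69565217391306), np.float64(232.9855072463768), 69) [-14.13513593  -9.93224437]
```

Call:
jog_arm:
  deltas:
    - {"hand": -1,"tx": 0,"ty": 1.5,"tz": -22,"spin": 0}
    - {"hand": -1,"tx": 0,"ty": 1.5,"tz": -32,"spin": 0}
    - {"hand": -1,"tx": 0,"ty": 1.5,"tz": -42,"spin": 0}
    - {"hand": -1,"tx": 0,"ty": 1.5,"tz": -52,"spin": 0}
    - {"hand": -1,"tx": 0,"ty": 1.5,"tz": -60,"spin": 0}
    - {"hand": -1,"tx": 0,"ty": 1.5,"tz": -65,"spin": 0}

```text
clock: 6.12
eef_pos: [0.5753, 0.0677, 0.1548]
ee_rot: [-0.934, 1.57, 0.334]
contact_force: [0.3, 2.6, 1.5]
grip_width: 0.0001
```

```bash
python3 - <<'E'
from m import *
st(); jog(0,-10,.155)
c=cam('scene'); u=blob(c,(3,120,40),(16,255,255),(310,214),26); print(u,togb(px(c,*u[:2],z=.175)))
cv2.imwrite('pics/s3.png',cv2.resize(c['frame'][150:350,200:460,::-1],None,fx=3,fy=3))
E
```

```text
t 6.125 F [0.3 2.6 1.5] ytool vs gbx deg 179.95 ztool 89.95 q6 -2.33 w 6.020527532228496e-05
gb now [-1.4  5.5] z 0.1548 jog mm [ -0.2  -1.5 -15.5]
(np.float64(307.5119825708061), np.float64(215.2549019607843), 459) [ -8.52798105 -37.82626088]
```

View pics/s3.png

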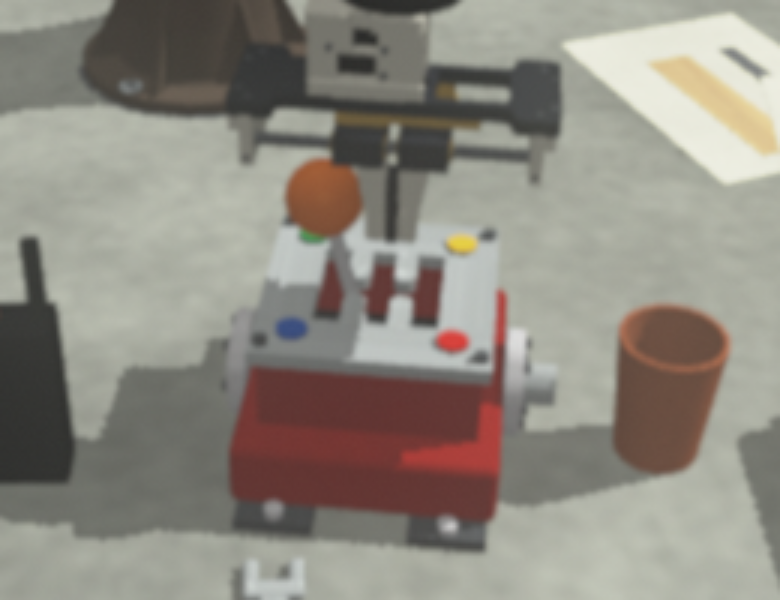

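The knob is at crop (324,196) and the lever is passing along the cross channel towards the right column. I'll carry on to the stop.

Call:
jog_arm:
  deltas:
    - {"hand": -1,"tx": 0,"ty": -1,"tz": -6,"spin": 0}
    - {"hand": -1,"tx": 0,"ty": -1,"tz": -11,"spin": 0}
    - {"hand": -1,"tx": 0,"ty": -1,"tz": -14,"spin": 0}
    - {"hand": -1,"tx": 0,"ty": -1,"tz": -15,"spin": 0}

```text
clock: 6.68
eef_pos: [0.5718, 0.0533, 0.1544]
ee_rot: [2.161, 1.571, -2.854]
contact_force: [0.5, 2.0, -0.8]
grip_width: 0.0001
```

```bash
python3 - <<'E'
from m import *
st(); jog(0,-10,.155)
c=cam('scene'); u=blob(c,(3,120,40),(16,255,255),(302,214),26); print(u,togb(px(c,*u[:2],z=.174)))
E
```

```text
t 6.675 F [ 0.5  2.  -0.8] ytool vs gbx deg 179.95 ztool 89.95 q6 -2.31 w 0.00012106449833540744
gb now [-0.5 -9.3] z 0.1544 jog mm [-0.6 -0.5 -0.7]
(np.float64(300.0486725663717), np.float64(216.42256637168143), 452) [ -4.08741117 -51.43701054]
```

Call:
jog_arm:
  deltas:
    - {"hand": -1,"tx": 0,"ty": 0,"tz": -1.5,"spin": 0}
    - {"hand": -1,"tx": 0,"ty": 0,"tz": -2.5,"spin": 0}
    - {"hand": -1,"tx": 0,"ty": 0,"tz": -3,"spin": 0}

```text
clock: 7.1
eef_pos: [0.571, 0.0506, 0.1546]
ee_rot: [-0.632, 1.571, 0.637]
contact_force: [0.5, 1.9, -1.8]
grip_width: 0.0001
```

```bash
python3 - <<'E'
from m import *
st(); jog(0,-10,.155)
c=cam('scene'); u=blob(c,(3,120,40),(16,255,255),(302,214),26); print(u,togb(px(c,*u[:2],z=.174)))
E
```

```text
t 7.1 F [ 0.5  1.9 -1.8] ytool vs gbx deg 179.96 ztool 89.96 q6 -2.3 w 5.0431298258147e-05
gb now [ -0.5 -12. ] z 0.1546 jog mm [-0.4 -0.5  2. ]
(np.float64(298.78097345132744), np.float64(216.6946902654867), 452) [ -2.80595761 -53.66523579]
```

Call:
jog_arm:
  deltas:
    - {"hand": -1,"tx": 0,"ty": 0,"tz": -2,"spin": 0}
    - {"hand": -1,"tx": 0,"ty": 0,"tz": -2,"spin": 0}
    - {"hand": -1,"tx": 0,"ty": 0,"tz": 20,"spin": 0}
    - {"hand": -1,"tx": 0,"ty": -45,"tz": 22,"spin": 0}
    - {"hand": -1,"tx": 0,"ty": -62,"tz": 10,"spin": 0}
    - {"hand": -1,"tx": 0,"ty": -62,"tz": -30,"spin": 0}
    - {"hand": -1,"tx": 0,"ty": -60,"tz": -42,"spin": 0}
    - {"hand": -1,"tx": 0,"ty": -55,"tz": -42,"spin": 0}

```text
clock: 8.15
eef_pos: [0.6105, -0.0066, 0.1546]
ee_rot: [2.569, 1.571, -2.448]
contact_force: [-0.0, 0.9, 0.4]
grip_width: 0.0003
```

```bash
python3 - <<'E'
from m import *
st(); jog(34.5,-54,.155)
c=cam('side'); print(knob(c=c,near=(365,226),rad=35))
cv2.imwrite('pics/d2.png',cv2.resize(c['frame'][120:360,200:520,::-1],None,fx=2,fy=2))
E
```

```text
t 8.15 F [-0.   0.9  0.4] ytool vs gbx deg 179.87 ztool 89.87 q6 -2.18 w 0.0003128832749061607
gb now [ 54.3 -54.9] z 0.1546 jog mm [-0.4 19.8  0.9]
(array([  0.8, -57.7]), np.float64(0.1735), 457)
```

View pics/d2.png

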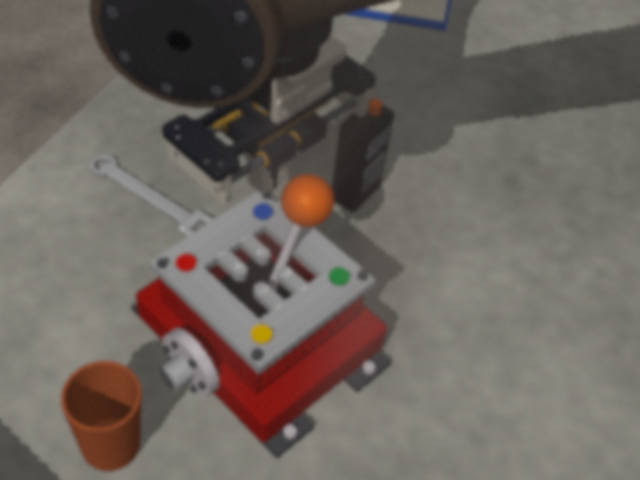

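The lever stands at the right end of the cross channel, with the knob at crop (307,201), and the fingers are on its far side. Next push is towards the green dot.

Call:
jog_arm:
  deltas:
    - {"hand": -1,"tx": 0,"ty": 16,"tz": 1,"spin": 0}
    - {"hand": -1,"tx": 0,"ty": 26,"tz": 1,"spin": 0}
    - {"hand": -1,"tx": 0,"ty": 36,"tz": 1,"spin": 0}
    - {"hand": -1,"tx": 0,"ty": 46,"tz": 1,"spin": 0}
    - {"hand": -1,"tx": 0,"ty": 56,"tz": 1,"spin": 0}
    - {"hand": -1,"tx": 0,"ty": 64,"tz": 1,"spin": 0}
    - {"hand": -1,"tx": 0,"ty": 70,"tz": 1,"spin": 0}
    - {"hand": -1,"tx": 0,"ty": 72,"tz": 1,"spin": 0}

```text
clock: 9.2
eef_pos: [0.542, 0.0167, 0.1543]
ee_rot: [1.926, 1.57, -3.088]
contact_force: [3.9, 0.4, -2.0]
grip_width: 0.0004
```

```bash
python3 - <<'E'
from m import *
st(); jog(-21.5,-54,.155); print(knob(near=(370,235),rad=40))
E
```

```text
t 9.2 F [ 3.9  0.4 -2. ] ytool vs gbx deg 179.96 ztool 89.96 q6 -2.27 w 0.000388199332422856
gb now [-18.  -53.1] z 0.1543 jog mm [-0.7  3.5 -0.9]
(array([-51.9, -53.3]), np.float64(0.1653), 514)
```

Nearly home. Now small steps until the stop shows in the force.

Call:
jog_arm:
  deltas:
    - {"hand": -1,"tx": 0,"ty": 2,"tz": 0,"spin": 0}
    - {"hand": -1,"tx": 0,"ty": 3.5,"tz": 0,"spin": 0}
    - {"hand": -1,"tx": 0,"ty": 4.5,"tz": 0,"spin": 0}

```text
clock: 9.62
eef_pos: [0.5383, 0.0179, 0.1545]
ee_rot: [-1.804, 1.571, -0.536]
contact_force: [3.8, -0.0, -3.3]
grip_width: 0.0001
```

```bash
python3 - <<'E'
from m import *
st(); jog(-21.5,-54,.155); print(knob(near=(370,235),rad=40))
E
```

```text
t 9.625 F [ 3.8 -0.  -3.3] ytool vs gbx deg 179.95 ztool 89.95 q6 -2.27 w 0.00014460094664122297
gb now [-22.  -53.1] z 0.1545 jog mm [-0.5 -0.5 -0.9]
(array([-55.6, -52.5]), np.float64(0.164), 515)
```

Call:
jog_arm:
  deltas:
    - {"hand": -1,"tx": 0,"ty": 1,"tz": 0,"spin": 0}
    - {"hand": -1,"tx": 0,"ty": 2,"tz": 0,"spin": 0}
    - {"hand": -1,"tx": 0,"ty": 2,"tz": 0,"spin": 0}

```text
clock: 10.05
eef_pos: [0.5372, 0.0184, 0.1547]
ee_rot: [-1.344, 1.569, -0.076]
contact_force: [7.8, -1.5, -6.0]
grip_width: 0.0006
```

```bash
python3 - <<'E'
from m import *
st(); jog(-21.5,-54,.155); print(knob(near=(370,235),rad=40))
E
```

```text
t 10.05 F [ 7.8 -1.5 -6. ] ytool vs gbx deg 179.97 ztool 89.97 q6 -2.27 w 0.0005984395668555767
gb now [-23.2 -52.9] z 0.1547 jog mm [-0.3 -1.7 -1.1]
(array([-55.6, -52.6]), np.float64(0.164), 513)
```

Call:
jog_arm:
  deltas:
    - {"hand": -1,"tx": 0,"ty": 1,"tz": 0,"spin": 0}
    - {"hand": -1,"tx": 0,"ty": 1.5,"tz": 0,"spin": 0}
    - {"hand": -1,"tx": 0,"ty": 1.5,"tz": 0,"spin": 0}

```text
clock: 10.48
eef_pos: [0.5363, 0.0188, 0.1547]
ee_rot: [-1.316, 1.568, -0.048]
contact_force: [9.8, -2.4, -6.8]
grip_width: 0.0002
```

Call:
jog_arm:
  deltas:
    - {"hand": -1,"tx": 0,"ty": -20,"tz": 0,"spin": 0}
    - {"hand": -1,"tx": -5,"ty": -40,"tz": 0,"spin": 0}
    - {"hand": -1,"tx": -50,"ty": -60,"tz": 0,"spin": 0}
    - {"hand": -1,"tx": -100,"ty": -60,"tz": 0,"spin": 0}
    - {"hand": -1,"tx": -150,"ty": -60,"tz": 0,"spin": 0}
    - {"hand": -1,"tx": -150,"ty": -60,"tz": 0,"spin": 0}
    - {"hand": -1,"tx": -150,"ty": -60,"tz": 0,"spin": 0}

```text
clock: 11.35
eef_pos: [0.5912, 0.0011, 0.3041]
ee_rot: [1.67, 1.569, 2.939]
contact_force: [0.4, -1.2, -0.3]
grip_width: 0.0004
```

```bash
python3 - <<'E'
from m import *
st(); c=cam('side'); print(knob(c=c,near=(370,235),rad=40))
cv2.imwrite('pics/d3.png',cv2.resize(c['frame'][120:360,200:520,::-1],None,fx=2,fy=2))
s=cam('scene');u=blob(s,(3,120,40),(16,255,255),(305,205),26); print(u,togb(px(s,*u[:2],z=.164)))
cv2.imwrite('pics/s4.png',s['frame'][:,:,::-1])
E
```

```text
t 11.35 F [ 0.4 -1.2 -0.3] ytool vs gbx deg 179.95 ztool 89.95 q6 -2.2 w 0.00038503692163834225
(array([-55.6, -52. ]), np.float64(0.1642), 498)
(np.float64(304.2589073634204), np.float64(206.0023752969121), 421) [-59.96367635 -51.00742217]
```

View pics/d3.png

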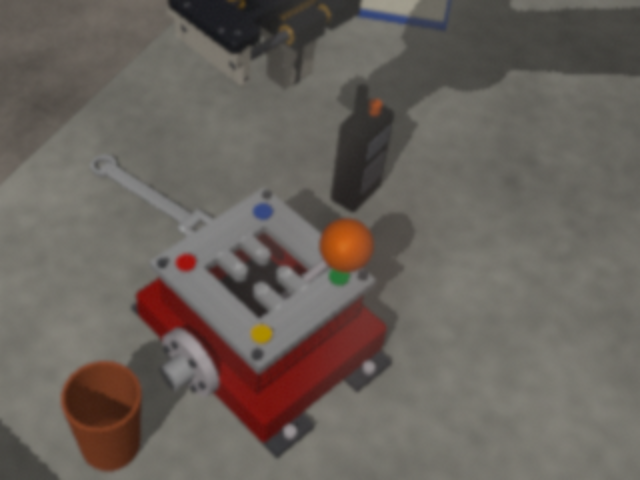

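View pics/s4.png

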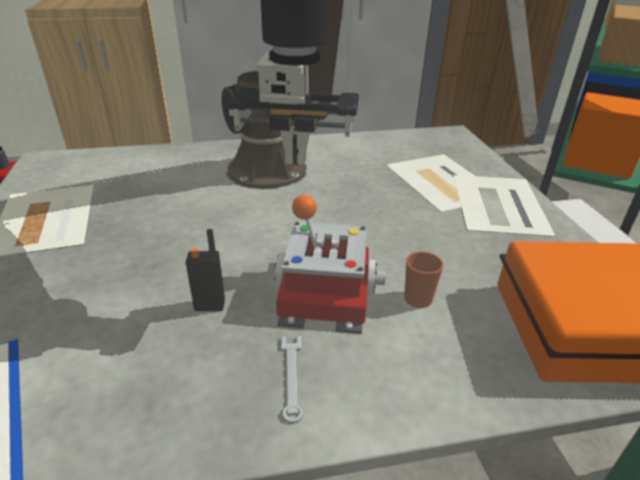

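The knob stands over the green dot, at side crop (347,245) and scene (304,206). The cup, radio and spanner haven't moved, and the arm is clear.

```bash
python3 -c "
from bench import r
print(r.sign_off())"
```

```text
the job is handed in; nothing more can be done
None
```

The gearbox is in the green dot's gear, at the near right corner, and I have handed the job in. With shut fingers I pushed the knob from outside in three moves. It went from the near half of the middle column to the cross channel, along the channel to the right end, then back into the green corner until it stopped. It never entered another dot's slot.

**Position:** in the side camera the knob rests at gearbox (-55.6, -52.0) mm, against about (-56, -52) for fully home. It had stopped moving while the contact force rose from about 5 N to 12 N, which points to the hard stop.

**Surroundings:** in the last pictures the cup, radio and spanner look unmoved. The arm was touching nothing, with the fingers about 300 mm above the table. The clock read about 11.5 s.

**Disagreements and failures:**
- The scene camera put the knob at (-60, -51) mm, about 4 mm off the side camera in x. I trusted the side camera, because the stop agreed with it.
- One move call was refused because its rows were missing fields; nothing moved.
- Some automatic knob readings were unusable (poor colour match, or the gripper blocked the side camera). For those I used the other camera.

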